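Fish the room key out of the gap behind the sill convector

TASK

The room key has fallen into the narrow gap behind the little heater. Using only the yellow-handled hook and never the fingers on the key, work the hook's toe through the loop on the red fob by feel, without pressing hard on the key or the heater, lift it out, carry it over slowly and set it down gently in the blue dish. Then hang the hook back in its wooden stand and leave the other things alone.

Things in the scene. Friction and masses are not known exactly. Their poses are not given: they have to be found in the camera images.
- convector: Low sill heater, fixed, 80 mm tall, 300 mm long along its y. White casing 45 mm thick on its -x side, wooden board 18 mm thick on its +x side; between them a gap 20 mm wide (x -10 to +10 mm), open at the top, closed at both ends (y +-138 mm), floor 4 mm above the table. Origin: on the table, centre of the gap; z up.
- key: Room key, about 60 g: red fob block 40 x 16 x 26 mm (x, y, z), a brass wire loop on top at its middle, 38.5 mm tall in all; a thin key blade sticks out 22 mm low at the +x end. Origin: centre of the underside. It stands upright on the gap's floor, x along the gap, free to slide along it.
- hook: Telescopic hook, 140 g: yellow square handle 20 x 20 mm (z 6 to 60 mm) on a 30 x 30 x 6 mm collar, an 11 mm tube 60 mm long below it, from it a 6 mm rod bent at the bottom into a toe along +x, round end at x = 35 mm. The toe's underside is at z = -125 to -85 mm: how far the rod is drawn out is not measured (it is locked so). Origin: under the collar, on the rod axis.
- stand: Wooden stand, fixed, on a 100 x 110 x 12 mm base: two ledges 60 mm long, tops 145 mm above the table, with a 14 mm slot between them along its x, open at both ends, nothing below it down to the base. The hook hangs with its collar on the ledges, rod in the slot's middle, toe along the stand's +x. Origin: on the table under the slot's middle.
- key_loop (a point): Centre of the loop's opening, 30.2 mm above the fob's underside. The 4 mm wire stands in the fob's y-z plane, so it is threaded along x. The opening is 8 mm wide (y) and 8.5 mm high (z), its lower edge being the flat top of the fob. Axes as the key's.
- dish: Blue dish, rectangular, 150 x 130 mm (x, y), 24 mm high, walls and floor 5 mm thick, loose, 600 g. Origin: centre of its underside.
- bottle: Glass bottle, 240 mm tall, 76 mm wide, bystander; origin under its centre.
- mug: White mug, 75 mm tall, 84 mm wide, bystander; origin under its centre.
- tin: White flat round tin, 62 mm wide, 34 mm tall, bystander; origin under its centre.
- tin2: Green flat round tin, 62 mm wide, 34 mm tall, bystander; origin under its centre.

How it is judged (in metres and radians):
On the way, in this order (a step that is already met when the one before it is completed fails the run):
1. the key hangs on the hook, clear above the heater (height (world z) of key above 0.085 m and contact force between hook and key above 0.1 N), for 0.2 s.
2. the key stands or lies in the dish, on its floor (x of key in the frame of dish between -0.07 and 0.07 m and y of key in the frame of dish between -0.06 and 0.06 m and z of key in the frame of dish below 0.03 m and contact force between key and dish above 0.1 N), for 0.2 s.
At the end, for the whole second after the job is handed in: The key is at rest on the floor of the dish (its origin inside the walls and less than 30 mm above the dish's underside) and the hook hangs at rest in the stand: collar on the ledges (origin 140 to 150 mm above the stand's), within 20 mm of the slot's middle, upright within 0.1 rad (x of key in the frame of dish between -0.07 and 0.07 m and y of key in the frame of dish between -0.06 and 0.06 m and z of key in the frame of dish below 0.03 m and linear speed of each of key, hook below 0.02 m/s and horizontal distance between hook and stand below 0.02 m and z of hook in the frame of stand between 0.14 and 0.15 m and angle between hook's own z axis and vertical below 0.1 rad); the robot touches nothing.
It fails at once if the fingers or the arm touch the key (contact force between any of the fingers, the arm and key above 0.3 N).
It fails at once if the hook presses the key with more than 12 N (contact force between hook and key above 12 N).
It fails at once if the hook presses the heater with more than 15 N (contact force between hook and convector above 15 N).
It fails at once if the key is dropped or swung about (moves faster than 0.8 m/s) (linear speed of key above 0.8 m/s).
It fails at once if the dish or a bystander is moved more than 30 mm (distance of any of bottle, mug, tin, tin2, dish from where it was at the start of the episode above 0.03 m).
It also fails if it takes over 72 s, if anything falls off the work surface, if the arm or the gripper's body presses on something with over 40 N, if the wrist force passes 120 N, or if a joint passes its speed limit or range.

ROBOT

A 6-joint arm with a two-finger parallel gripper is mounted at the origin on the work surface. World frame = base frame: x ahead of the robot, y to its left, z up, the work surface at z = 0. Lengths are in mm, angles in rad, forces in N, time in s.
With the tool pointing down it reaches from about 300 to 775 mm from the base axis. Payload 14.6 kg.
Tool frame: the origin (TCP) lies between the finger pads; the fingertips stand manip.tip_reach ahead of it and the grasp point (between the pads) lies 5 mm behind it (manip.tip_reach is the distance from the TCP to the fingertips, in mm); z points along the fingers, y is the line along which they close (so a half turn about z gives the same grasp; the last joint's range is limited). The gripper opens to 94 mm and grips with 3 to 60 N. Pads are 16 mm wide; open, the fingers measure 119 mm over their backs; the gripper's body (75 mm by 177 mm) begins 78 mm behind the grasp point.
Start: joints at [1.21, 0.3, 1.521, -0, 1.321, -0.067], TCP at [159.273, 526.423, 219.446] pointing down, gripper open.
Joint ranges: [-3.03, 3.03], [-0.79, 2.21], [0.23, 2.52], [-1.04, 4.18], [0, 3.07], [-2.55, 2.55]. Speed limits (rad/s): [2.22, 2.22, 2.57, 3.14, 3.14, 3.14].

INTERFACE

Orientations are given as [roll, pitch, yaw] about the fixed x, y, z axes, in that order (R = Rz(yaw) Ry(pitch) Rx(roll)).
In Python, from cell import manip gives the robot as it stands. The module is installed in compiled form; this text tells all that it offers.
- The arm moves only by the shell command python3 -m creep 'ROWS' [FORCE]. ROWS is JSON, a list of rows, each a list of 3 entries, a list of its own where there are three numbers: the opening, from -1 (shut) to 1 (fully open), then the shift along the tool's x, y, z in cm, then the turn about the tool's z in units of 5 degrees (1.0 is 5 degrees). In form: [[grip, [tx, ty, tz], roll], ...]. A call has 1 to 12 rows; each row is the pose to reach, as a shift and turn from the pose commanded when the call began, along the tool's axes at that moment; what a row does not reach only later rows make up. A row lasts 1/10 s, in which the tool goes at most 50 mm and 8.59 degrees, less where a joint would pass 70% of its speed; a pose out of reach is approached as far as the arm can. A call with a gripper value outside its range is refused whole. The fingers move at their own pace and stop on an object; FORCE is the grip in N (left out, the last holds). Time passes only in rows, so rows that repeat a pose let the fingers close. It gives the time, the measured TCP pose, the force, the opening and the grip force at its end, in the units of the state.
- manip.read_state(): the state, without advancing time (a new reading comes with each control period).
- manip.camera(name): name is "side" or "top"; returns the picture (384x512x3 uint8, red, green, blue); there is no depth.
- manip.camera_params(name): a dict with "fovy" (degrees; the focal length in pixels is half the picture's height over the tangent of half this angle, whatever the lens; pixels are square), "cx", "cy" (the principal point, pixels), "k1" (the pictures are not rectified: a ray, as slopes to the right and down, at radius r is drawn at 1 + k1 r^2 times it, then the intrinsics apply), "origin" and "attitude" of the camera in the world. Camera axes: x right, y down, z forward; pixel columns grow to the right and rows downward; lengths in mm; the calibration is good to about 2 mm. A picture is of the moment at which its call begins. camera_params takes no time and is no camera call.
- manip.sign_off(): hands the job in; it is judged then, once.
The state is a dict: "clock": time; "joints": joint angles; "qd": joint speeds; "effort": joint torques, N m; "eef_pos": TCP position; "eef_rot": TCP orientation; "wrist_force": force on the tool from outside, world axes, zero at the start; "moment": the same for the moment, N m; "finger_gap": finger opening in mm; "finger_force": force on a finger pad.
Only numpy, scipy, OpenCV 4.12 (cv2) and the standard library are available. Lean on these libraries where they do the work, as an engineer would, in place of code of your own. Each camera call takes 0.05 s, during which the arm holds its last target. There are 200 camera calls.

## Working session

There is one attempt and no reset: what is moved stays moved. The work goes in short steps, Python scripts to look and compute and a shell command to move; the robot and the scene stay as the last step left them, time stands still between calls to the robot, and variables do not carry over. Pictures are saved under pics/ and viewed, at most 10 in all, crops included, and the job is handed in when it is done.

```bash
mkdir -p pics; cat > h.py <<'E'
import numpy as np, cv2
from cell import manip
from scipy.spatial.transform import Rotation as R
def cam(n):
    p=manip.camera_params(n); f=192/np.tan(np.radians(p['fovy'])/2)
    a=np.array(p['attitude'],float)
    M=a if a.shape==(3,3) else R.from_euler('xyz',a).as_matrix()
    K=np.array([[f,0,p['cx']],[0,f,p['cy']],[0,0,1]]); return K,p['k1'],np.array(p['origin'],float),M
def ray(n,uv):
    K,k1,o,M=cam(n); uv=np.atleast_2d(np.array(uv,float))
    d=(uv-K[:2,2])/K[0,0]; rd=np.linalg.norm(d,axis=1,keepdims=True); r=rd.copy()
    for _ in range(30): r=rd/(1+k1*r*r)
    s=d/(1+k1*r*r); v=np.c_[s,np.ones(len(s))]@M.T
    return o,v
def plane(n,uv,z):
    o,v=ray(n,uv); return o+v*((z-o[2])/v[:,2])[:,None]
def proj(n,P):
    K,k1,o,M=cam(n); c=(np.atleast_2d(P)-o)@M; s=c[:,:2]/c[:,2:]; r2=(s**2).sum(1,keepdims=True)
    return s*(1+k1*r2)*K[0,0]+K[:2,2]
def shot(n,name):
    im=manip.camera(n); cv2.imwrite(f'pics/{name}.png',im[:,:,::-1]); return im
def two(uva,uvb,a='top',b='side'):
    o1,v1=ray(a,uva);o2,v2=ray(b,uvb);v1=v1[0]/np.linalg.norm(v1);v2=v2[0]/np.linalg.norm(v2)
    t=np.linalg.lstsq(np.c_[v1,-v2],o2-o1,rcond=None)[0]
    p,q=o1+t[0]*v1,o2+t[1]*v2; return (p+q)/2,np.linalg.norm(p-q)
E
python3 - <<'E'
from h import *
for n in('top','side'):
    shot(n,n+'0'); print(manip.camera_params(n))
print(manip.read_state(), manip.tip_reach)
a=cv2.imread('pics/top0.png')
E
```

```text
{'fovy': 53.62795867790663, 'cx': 257.4754484400523, 'cy': 191.53700806620242, 'k1': -0.08628398073393291, 'origin': array([ 343.06284502,  -24.96201133, 1171.23414311]), 'attitude': array([-2.94850889,  0.03086139, -1.59385769])}
{'fovy': 52.16222513940992, 'cx': 256.10687897235084, 'cy': 194.94640897902107, 'k1': -0.006518084823348135, 'origin': array([ 335.41875657, -787.23654768,  837.14986972]), 'attitude': array([-2.30900302e+00, -1.78239473e-03, -2.64478185e-01])}
{'clock': 0.1, 'joints': array([ 1.21037042e+00,  3.00375649e-01,  1.52152644e+00, -2.85545517e-05,
        1.32069539e+00, -6.65937547e-02]), 'qd': array([ 0.00097933, -0.00204115, -0.00210939,  0.00067399,  0.00076341,
        0.00022477]), 'effort': array([ 3.57524950e-04, -5.32646298e+01, -3.53278077e+01,  7.09829153e-02,
        2.35553063e-02, -4.54763233e-05]), 'eef_pos': array([159.21945478, 526.21573034, 218.96179288]), 'eef_rot': array([-3.14058821e+00, -3.92682369e-05,  2.84776756e+00]), 'wrist_force': array([-0.24425878,  0.40636641,  0.64158601]), 'moment': array([0.02430685, 0.00399789, 0.01074969]), 'finger_force': 0.0, 'finger_gap': 93.93250406417143} 14.0
```

View pics/top0.png

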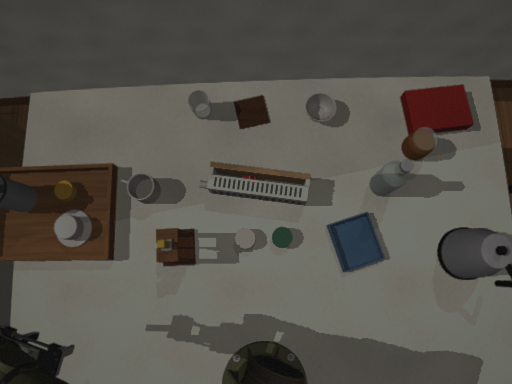

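View pics/side0.png

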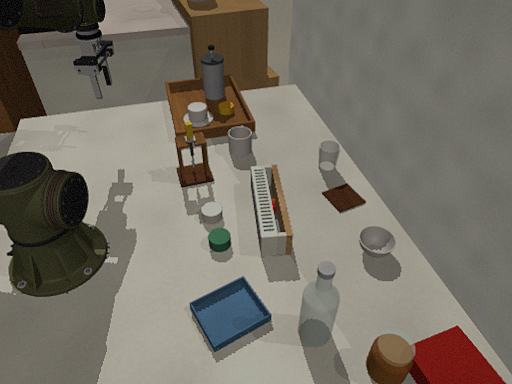

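The top view shows the stand at about (175,246), heater (258,184) with red fob near (250,178), dish (356,242), tins (245,238)/(282,237), mug (141,187) and bottle (385,182). The side view shows the stand at (195,160), heater (270,210) with red at (274,204), and dish (230,312). Next I'll enlarge the key areas.

```bash
python3 - <<'E'
from h import *
t=cv2.imread('pics/top0.png');s=cv2.imread('pics/side0.png')
def crop(im,x,y,w,h,k): return cv2.convertScaleAbs(cv2.resize(im[y:y+h,x:x+w],None,fx=k,fy=k,interpolation=cv2.INTER_CUBIC),alpha=1.5)
A=crop(t,145,155,175,115,4.57)[:300,:800]  # top 175x115 -> 
A=crop(t,200,155,120,55,4);B=crop(t,150,220,80,55,4)  # 480x220,320x220
C=crop(s,165,115,60,76,5);D=crop(s,240,160,60,76,5) # 300x380
E_=crop(s,185,275,100,76,2)
out=np.zeros((600,800,3),np.uint8)
out[:220,:480]=A;out[:220,480:]=B;out[220:,:300]=C;out[220:,300:600]=D;out[220:372,600:]=E_
cv2.imwrite('pics/c1.png',out)
def blobs(im,lo,hi,n):
    h=cv2.cvtColor(im,cv2.COLOR_BGR2HSV);m=cv2.inRange(h,lo,hi)
    k,l,st,c=cv2.connectedComponentsWithStats(m)
    for i in range(1,k):
        if st[i,4]>5: print(n,st[i],c[i].round(1))
blobs(t,(22,140,90),(35,255,255),'ytop');blobs(s,(22,140,90),(35,255,255),'yside')
blobs(t,(0,170,60),(6,255,255),'rtop');blobs(s,(0,170,60),(6,255,255),'rside')
E
```

```text
ytop [157 240   7   8  49] [160.2 243.3]
yside [229 102   4   6  11] [231.1 104.4]
yside [185 121   8  18 105] [188.8 129.8]
rtop [ 405   85   68   46 2319] [438.4 107.3]
rtop [244 176   5   2   9] [245.8 176.6]
rtop [251 177   5   2   9] [253.1 177.4]
rside [272 201   4  12  28] [273.8 205.9]
rside [ 414  326   92   58 3174] [453.2 360. ]
```

View pics/c1.png

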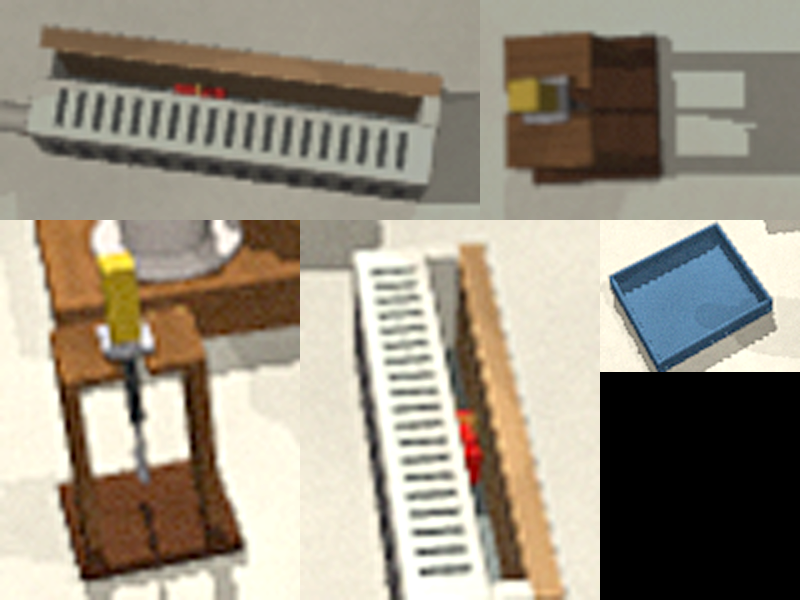

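The heater board and casing, and red fob patches at ~(248,177) top and ~(274,206) side, are clear. The hook handle is at (160,243) top, with the stand slot running along the image horizontal. I'll now compute positions.

```bash
cat > m.py <<'E'
from h import *
t=cv2.imread('pics/top0.png');s=cv2.imread('pics/side0.png')
def mask(im,lo,hi,box):
    x,y,w,h=box; m=cv2.inRange(cv2.cvtColor(im,cv2.COLOR_BGR2HSV),lo,hi); o=np.zeros_like(m); o[y:y+h,x:x+w]=m[y:y+h,x:x+w]
    v,u=np.nonzero(o); return np.c_[u,v].astype(float),o
def line(P):
    c=P[:,:2].mean(0); w=np.linalg.svd(P[:,:2]-c)[2]; e=(P[:,:2]-c)@w[0]; return c.round(1),np.degrees(np.arctan2(w[0][1],w[0][0])).round(2),e.min().round(1),e.max().round(1),((P[:,:2]-c)@w[1]).std().round(2)
if __name__=='__main__':
    for px in [(220,166),(270,172),(300,175)]: print('board top',cv2.cvtColor(t,cv2.COLOR_BGR2HSV)[px[1]-4:px[1]+5,px[0]].tolist())
    for px in [(285,225),(275,190)]: print('board side',cv2.cvtColor(s,cv2.COLOR_BGR2HSV)[px[1],px[0]-5:px[0]+8].tolist())
    print('handle', plane('top',[160.2,243.3],205), two((160.2,243.3),(188.3,122.5)))
    led=[(156.25,229.25),(156.25,261.3),(178.3,229.3),(178.3,260.8)]
    print('ledge',plane('top',led,145).round(1).tolist())
    sl=[(165+60/5,115+(330-220)/5),(165+190/5,115+(310-220)/5),(165+80/5,115+(383-220)/5),(165+208/5,115+(367-220)/5)]
    print('ledge side',plane('side',sl,145).round(1).tolist())
    base=[(165+62/5,115+(490-220)/5),(165+215/5,115+(462-220)/5),(165+85/5,115+(570-220)/5),(165+243/5,115+(543-220)/5)]
    print('base side z12',plane('side',base,12).round(1).tolist())
    d=[(185+x/2,275+y/2) for x,y in [(612-600,280-220),(718-600,227-220),(770-600,300-220),(660-600,365-220)]]
    print('dish side z24',plane('side',d,24).round(1).tolist())
    for nm,lo,hi,box in [('dish',(95,80,40),(115,255,255),(320,205,70,75)),('tin2',(60,60,30),(95,255,255),(265,220,35,35))]:
        P,m=mask(t,lo,hi,box); c=cv2.findContours(m,0,2)[0]; r=cv2.minAreaRect(max(c,key=len)); print(nm,r,plane('top',cv2.boxPoints(r),24).round(1).tolist())
    for nm,n,px,z in [('tin','top',(245,238),34),('tin2','top',(282,237),34),('mug','top',(141,187),60),('bottle','side',(317,330),10)]: print(nm,plane(n,[px],z).round(0))
    print('red top',plane('top',[(245.8,176.6),(253.1,177.4)],28).round(1).tolist(),'red side',plane('side',[(273.8,205.9)],28).round(1).tolist())
E
python3 m.py
```

```text
board top [[19, 41, 100], [15, 94, 81], [15, 108, 78], [16, 110, 79], [16, 110, 79], [14, 107, 81], [16, 109, 54], [14, 111, 39], [15, 102, 35]]
board top [[22, 26, 108], [17, 93, 99], [15, 113, 97], [15, 111, 99], [15, 112, 100], [15, 109, 96], [15, 106, 84], [17, 106, 48], [16, 108, 40]]
board top [[22, 26, 108], [18, 36, 93], [15, 103, 92], [15, 110, 93], [16, 111, 92], [15, 112, 93], [15, 110, 90], [15, 110, 72], [14, 103, 47]]
board side [[13, 130, 63], [15, 120, 66], [17, 116, 66], [16, 139, 68], [16, 123, 116], [15, 114, 147], [17, 119, 146], [16, 117, 144], [17, 119, 144], [16, 128, 145], [16, 84, 139], [27, 20, 143], [26, 24, 161]]
board side [[80, 29, 52], [35, 28, 54], [13, 91, 59], [15, 130, 55], [16, 123, 58], [13, 154, 48], [17, 114, 121], [18, 107, 165], [16, 115, 144], [17, 119, 139], [16, 121, 139], [16, 128, 136], [17, 75, 142]]
handle [[404.75718909 253.07582656 205.        ]] (array([405.66218283, 254.10381252, 201.38115807]), np.float64(1.3460257337950159))
ledge [[447.2, 282.2, 145.0], [360.3, 280.3, 145.0], [445.7, 220.8, 145.0], [360.6, 219.8, 145.0]]
ledge side [[366.8, 271.1, 145.0], [449.1, 272.4, 145.0], [371.8, 210.9, 145.0], [449.4, 207.4, 145.0]]
base side z12 [[351.7, 282.1, 12.0], [456.7, 285.7, 12.0], [356.3, 195.5, 12.0], [459.3, 195.7, 12.0]]
dish side z24 [[321.7, -256.9, 24.0], [460.2, -216.3, 24.0], [493.8, -330.4, 24.0], [356.8, -374.3, 24.0]]
dish ((355.3302917480469, 241.52493286132812), (50.046852111816406, 42.51292037963867), 70.34617614746094) [[458.9, -202.0, 24.0], [498.8, -326.5, 24.0], [355.5, -366.8, 24.0], [317.5, -244.4, 24.0]]
tin2 ((281.5, 236.5), (19.0, 19.0), 90.0) [[457.8, -36.1, 24.0], [456.2, -93.5, 24.0], [399.2, -91.3, 24.0], [400.7, -34.4, 24.0]]
tin [[426.  46.  34.]]
tin2 [[426. -65.  34.]]
mug [[586. 359.  60.]]
bottle [[ 589. -387.   10.]]
red top [[615.6, 40.2, 28.0], [612.4, 17.7, 28.0]] red side [[607.5, 10.4, 28.0]]
```

```bash
cat > b.py <<'E'
from m import *
P,_=mask(t,(12,75,60),(20,140,130),(205,155,112,32)); Q=plane('top',P,80); c,a,e0,e1,sd=line(Q); print('board top',c,a,e0,e1,sd,len(P))
P2,_=mask(s,(12,80,95),(20,140,200),(262,160,35,92)); Q2=plane('side',P2,80); print('board side',*line(Q2),len(P2))
# casing white: rows per column
P,_=mask(t,(0,0,85),(179,60,255),(212,165,95,45))
P3,_=mask(s,(0,0,120),(179,60,255),(250,165,30,90))
from h import *
g=cv2.cvtColor(s,cv2.COLOR_BGR2GRAY)
for v in (180,195,225,240): print(v,g[v,252:300].tolist())
gt=cv2.cvtColor(t,cv2.COLOR_BGR2GRAY)
for u in (225,265,295): print(u,gt[155:210,u].tolist())
E
python3 b.py
```

```text
board top [621.2  -5.9] 80.94 -145.4 151.0 5.03 557
board side [616.2 -27.3] -99.22 -166.1 181.2 5.21 453
180 [124, 173, 181, 175, 162, 170, 170, 157, 163, 169, 160, 158, 156, 170, 174, 144, 94, 100, 94, 61, 35, 36, 86, 116, 110, 104, 101, 106, 142, 162, 157, 154, 155, 156, 154, 156, 156, 153, 149, 154, 152, 155, 152, 151, 154, 155, 153, 155]
195 [87, 45, 98, 158, 180, 174, 153, 149, 154, 159, 158, 159, 166, 165, 161, 162, 171, 172, 127, 60, 52, 50, 48, 51, 38, 100, 139, 127, 125, 118, 108, 117, 140, 155, 153, 154, 153, 152, 153, 156, 154, 154, 153, 156, 156, 154, 155, 155]
225 [161, 158, 162, 153, 115, 35, 46, 125, 179, 178, 170, 145, 135, 137, 128, 113, 111, 103, 89, 85, 91, 141, 180, 167, 120, 106, 105, 63, 49, 54, 55, 54, 94, 121, 121, 119, 119, 116, 121, 141, 158, 157, 158, 159, 159, 159, 158, 158]
240 [155, 151, 155, 155, 158, 163, 142, 37, 60, 91, 107, 109, 105, 109, 109, 110, 109, 111, 110, 108, 105, 110, 110, 111, 107, 105, 100, 108, 101, 102, 103, 101, 104, 102, 91, 74, 77, 74, 76, 74, 130, 160, 156, 155, 154, 155, 154, 154]
225 [103, 104, 104, 104, 104, 105, 106, 104, 80, 64, 65, 64, 66, 69, 35, 31, 30, 27, 28, 31, 51, 107, 113, 73, 47, 42, 50, 61, 65, 79, 94, 96, 110, 116, 116, 101, 62, 41, 41, 50, 89, 102, 103, 103, 102, 102, 103, 102, 103, 103, 102, 102, 103, 103, 104]
265 [107, 108, 107, 106, 107, 107, 107, 108, 108, 109, 107, 107, 105, 87, 79, 79, 81, 82, 81, 43, 32, 33, 35, 35, 43, 69, 105, 113, 112, 113, 111, 112, 112, 110, 97, 95, 93, 83, 112, 116, 106, 58, 38, 31, 35, 63, 107, 109, 109, 110, 109, 109, 109, 109, 108]
295 [105, 105, 105, 106, 105, 106, 105, 106, 106, 107, 105, 105, 105, 105, 104, 106, 105, 85, 76, 76, 77, 77, 80, 43, 35, 35, 35, 34, 42, 59, 109, 114, 82, 53, 44, 47, 47, 44, 45, 50, 50, 67, 112, 116, 105, 58, 40, 44, 45, 66, 105, 107, 106, 105, 105]
```

```bash
python3 - <<'E'
from m import *
print('gap c top',plane('top',[(225,172),(265,176.7),(295,181.05)],80).round(1).tolist())
print('gap c side',plane('side',[(273.4,195),(279.8,225)],80).round(1).tolist())
g=np.array([.158,.987,0]);x=np.array([.987,-.158,0]);G=np.array([602.8,0,0])
print('ends',[proj(n,[G+g*k+[0,0,80] for k in(-138,138)]).round(1).tolist() for n in('top','side')])
# intersect rays with gap mid plane -> (along, z)
def gp(n,uv):
    o,v=ray(n,uv); tt=((G-o)@x)/(v@x); P=o+v*tt[:,None]; return np.c_[(P-G)@g,P[:,2]].round(1).tolist()
print('top',gp('top',[(244,177),(248.5,177),(249.5,177.5),(251,177.5),(256,178)]))
print('side',gp('side',[(273,198),(273,201),(273,205),(274.5,208),(275,212.5)]))
print(s[194:215,268:280].tolist().__len__())
for v in range(194,216): print(v,[tuple(int(c) for c in p[::-1]) for p in s[v,270:278]])
for v in range(174,181): print(v,[tuple(int(c) for c in p[::-1]) for p in t[v,242:258]])
E
```

```text
gap c top [[619.1, 98.9, 80.0], [601.2, -19.4, 80.0], [585.4, -107.2, 80.0]]
gap c side [[602.1, 2.6, 80.0], [583.9, -114.6, 80.0]]
ends [[[305.0, 182.2], [212.5, 170.6]], [[281.2, 231.0], [267.8, 165.9]]]
top [[45.2, 47.2], [30.9, 54.9], [28.1, 49.8], [23.4, 52.4], [8.1, 54.2]]
side [[13.7, 57.8], [11.5, 47.9], [8.5, 34.4], [-19.7, 49.3], [-31.5, 42.7]]
21
194 [(93, 93, 85), (48, 56, 54), (53, 52, 49), (57, 41, 25), (62, 47, 27), (57, 44, 26), (47, 36, 25), (115, 90, 59)]
195 [(131, 127, 119), (65, 60, 51), (51, 54, 47), (57, 48, 40), (60, 45, 28), (60, 50, 36), (48, 35, 26), (120, 97, 66)]
196 [(147, 144, 132), (66, 60, 43), (55, 57, 54), (52, 49, 36), (63, 50, 34), (56, 44, 25), (58, 44, 30), (106, 83, 53)]
197 [(151, 152, 135), (70, 63, 46), (50, 41, 39), (62, 45, 37), (63, 40, 20), (58, 46, 32), (57, 40, 28), (78, 59, 37)]
198 [(163, 156, 143), (137, 61, 49), (146, 34, 32), (126, 38, 30), (98, 49, 28), (68, 52, 32), (55, 44, 26), (54, 40, 26)]
199 [(167, 163, 148), (141, 94, 75), (142, 71, 27), (134, 81, 40), (115, 78, 37), (78, 62, 35), (56, 46, 38), (52, 41, 30)]
200 [(168, 17
[... 2985 characters left out ...]
 55, 51), (96, 50, 45), (93, 46, 43), (86, 47, 39), (102, 77, 49), (87, 41, 31), (94, 30, 28), (67, 24, 23), (67, 18, 17), (99, 21, 20), (97, 21, 20), (51, 19, 16), (36, 30, 25)]
179 [(116, 116, 107), (112, 112, 103), (112, 113, 106), (113, 114, 106), (113, 113, 104), (113, 111, 102), (109, 108, 100), (109, 106, 99), (100, 81, 75), (97, 75, 69), (87, 70, 64), (73, 52, 48), (92, 48, 44), (84, 43, 39), (53, 40, 38), (49, 51, 48)]
180 [(114, 115, 105), (97, 98, 91), (97, 99, 92), (114, 116, 106), (115, 116, 107), (114, 115, 105), (112, 112, 103), (113, 112, 104), (114, 112, 103), (113, 114, 105), (114, 115, 107), (112, 115, 107), (113, 113, 104), (113, 111, 103), (108, 107, 98), (105, 104, 98)]
```

```bash
python3 -m creep '[[1,[0,0,-3],-1.7],[1,[-3,-2,-5],-3.36],[1,[-8,-5,-5],-3.36],[1,[-12,-7.5,-5],-3.36],[1,[-16,-10,-5],-3.36],[1,[-20,-12.5,-5],-3.36],[1,[-25,-15,-5],-3.36],[1,[-29,-17.5,-5],-3.36],[1,[-31.43,-19.05,-5],-3.36],[1,[-31.43,-19.05,-5],-3.36],[1,[-31.43,-19.05,-5],-3.36]]'
```

```text
clock: 1.2
eef_pos: [405.0, 252.8, 269.2]
eef_rot: [-3.141, -0.001, 3.14]
wrist_force: [-0.3, 0.4, 0.8]
finger_gap: 94.0
finger_force: 0.0
```

```bash
python3 -m creep '[[1,[0,0,4.5],0],[1,[0,0,8.9],0],[1,[0,0,8.9],0],[-0.4,[0,0,8.9],0],[-0.8,[0,0,8.9],0],[-1,[0,0,8.9],0],[-1,[0,0,8.9],0],[-1,[0,0,8.9],0],[-1,[0,0,8.9],0],[-1,[0,0,8.9],0]]' 45; python3 - <<'E'
from h import *
a=shot('top','t1');b=shot('side','s1')
def crop(im,x,y,w,h,k): return cv2.convertScaleAbs(cv2.resize(im[y:y+h,x:x+w,::-1],None,fx=k,fy=k,interpolation=cv2.INTER_CUBIC),alpha=1.5)
cv2.imwrite('pics/c2.png',np.hstack([crop(a,130,200,80,80,5),crop(b,160,70,80,120,5)[:400]]))
E
```

```text
clock: 2.2
eef_pos: [405.0, 253.0, 180.5]
eef_rot: [-3.142, 0.0, 3.141]
wrist_force: [0.3, -0.3, -0.4]
finger_gap: 41.5
finger_force: 0.0
```

```bash
python3 -m creep '[[-1,[0,0,0],0],[-1,[0,0,0],0],[-1,[0,0,0],0],[-1,[0,0,0],0],[-1,[0,0,0],0],[-1,[0,0,0],0],[-1,[0,0,0],0],[-1,[0,0,0],0]]' 45
```

```text
clock: 3.1
eef_pos: [404.9, 253.0, 180.4]
eef_rot: [-3.142, -0.0, 3.141]
wrist_force: [0.1, 0.2, -0.4]
finger_gap: 20.3
finger_force: 44.6
```

```bash
python3 -m creep '[[-1,[0,0,-1],0],[-1,[0,0,-2],0],[-1,[0,0,-4],0],[-1,[0,0,-6],0],[-1,[0,0,-8],0],[-1,[0,0,-10],0],[-1,[0,0,-12],0],[-1,[0,0,-14],0],[-1,[0,0,-15],0],[-1,[0,0,-15],0],[-1,[0,0,-15],0],[-1,[0,0,-15],0]]' 45; python3 - <<'E'
from h import *
a=shot('top','t2');b=shot('side','s2')
p=proj('side',[[405,253,z] for z in (200,320)]);q=proj('top',[[405,253,z] for z in (200,320)]);print(p,q)
def crop(im,x,y,w,h,k): return cv2.convertScaleAbs(cv2.resize(im[y:y+h,x:x+w,::-1],None,fx=k,fy=k,interpolation=cv2.INTER_CUBIC),alpha=1.6)
cv2.imwrite('pics/c2.png',np.hstack([crop(a,120,200,80,100,5),crop(b,150,60,80,100,5)]))
E
```

```text
clock: 4.3
eef_pos: [404.7, 253.0, 329.5]
eef_rot: [-3.141, -0.001, 3.141]
wrist_force: [0.1, 0.1, -1.8]
finger_gap: 19.8
finger_force: 44.6
[[187.96199628 123.15153663]
 [183.0756217   86.4073466 ]] [[160.77591904 243.31871405]
 [146.00628152 240.21017154]]
```

View pics/c2.png

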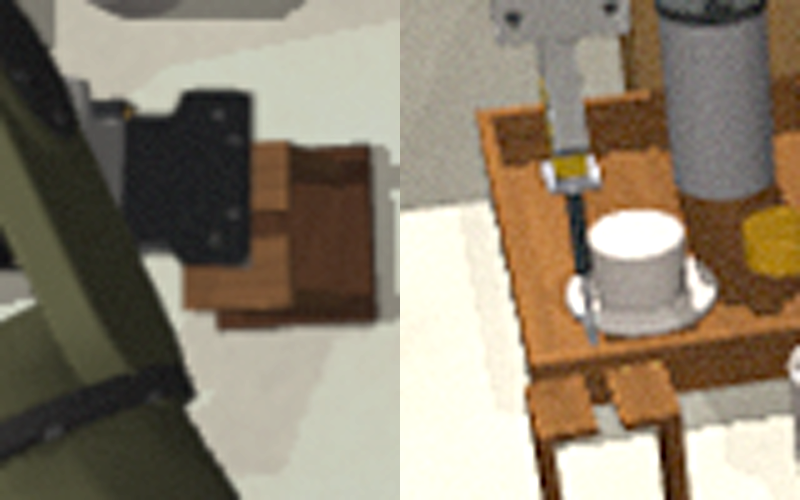

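```bash
python3 - <<'E'
from h import *
pr=lambda *p:proj('side',[p]).round(1)[0].tolist()
print('collar',pr(405,253,294),'tube end',pr(405,253,234),'obs (184.2,96.4),(187,116)')
for L in(85,95,105,115,125): print(L,'rod',pr(405,253,294-L),'toe-y',pr(405,218,294-L+3),'toe+y',pr(405,288,294-L+3))
b=cv2.imread('pics/s2.png')
for v in range(104,140): print(v,[int(x) for x in cv2.cvtColor(b,cv2.COLOR_BGR2GRAY)[v,180:196]])
E
```

```text
collar [184.2, 94.8] tube end [186.6, 113.3] obs (184.2,96.4),(187,116)
85 rod [187.6, 120.6] toe-y [189.1, 125.8] toe+y [185.9, 113.8]
95 rod [188.0, 123.4] toe-y [189.5, 128.7] toe+y [186.3, 116.7]
105 rod [188.4, 126.3] toe-y [189.9, 131.6] toe+y [186.7, 119.5]
115 rod [188.8, 129.1] toe-y [190.3, 134.4] toe+y [187.1, 122.3]
125 rod [189.1, 131.8] toe-y [190.6, 137.2] toe+y [187.5, 125.1]
104 [90, 82, 90, 75, 20, 28, 21, 53, 94, 126, 163, 174, 170, 169, 168, 167]
105 [86, 83, 85, 76, 31, 34, 22, 65, 130, 166, 170, 169, 167, 167, 166, 167]
106 [83, 88, 89, 78, 36, 32, 14, 95, 162, 174, 166, 168, 166, 166, 167, 165]
107 [87, 85, 86, 77, 42, 26, 18, 91, 163, 176, 170, 168, 169, 168, 167, 172]
108 [89, 84, 90, 81, 48, 30, 19, 74, 150, 180, 176, 170, 169, 171, 169, 171]
109 [90, 85, 85, 85, 51, 28, 31, 39, 112, 159, 170, 178, 177, 174, 174, 174]
110 [87, 87, 90, 82, 63, 32, 26, 27, 72, 111, 139, 160, 167, 169, 175, 176]
111 [87, 93, 90, 90, 68, 28, 31, 32, 63, 90, 90, 112, 125, 136, 147, 149]
112 [88, 88, 85, 90, 81, 31, 35, 25, 56, 92, 90, 93, 97, 94, 95, 101]
113 [89, 90, 93, 91, 80,
[... 1207 characters left out ...]
2, 91, 83]
130 [88, 95, 89, 94, 94, 92, 95, 90, 87, 78, 83, 75, 77, 72, 73, 60]
131 [94, 90, 86, 81, 83, 77, 77, 67, 64, 55, 58, 53, 46, 45, 45, 42]
132 [71, 64, 62, 58, 59, 48, 44, 46, 45, 43, 42, 41, 44, 45, 39, 41]
133 [48, 46, 46, 48, 37, 44, 41, 44, 49, 46, 51, 55, 53, 52, 73, 85]
134 [45, 42, 48, 43, 53, 58, 47, 53, 45, 45, 51, 68, 79, 68, 83, 87]
135 [53, 55, 56, 60, 74, 77, 70, 42, 39, 51, 40, 64, 81, 79, 75, 76]
136 [71, 67, 72, 79, 84, 88, 74, 42, 44, 40, 32, 62, 93, 81, 81, 76]
137 [70, 73, 72, 83, 81, 82, 74, 49, 45, 48, 39, 55, 86, 85, 78, 77]
138 [66, 72, 76, 79, 78, 81, 77, 75, 46, 50, 43, 43, 56, 87, 79, 83]
139 [72, 71, 76, 75, 76, 79, 82, 76, 37, 39, 44, 30, 62, 95, 82, 78]
```

```bash
python3 -m creep '[[-1,[-1,-1,0],0.5],[-1,[-3,-2,0],1.82],[-1,[-6,-4,0],1.82],[-1,[-9,-6,0],1.82],[-1,[-12,-8,0],1.82],[-1,[-14.5,-9.8,0],1.82],[-1,[-15.5,-10.3,0],1.82],[-1,[-15.5,-10.3,0],1.82],[-1,[-15.5,-10.3,0],1.82],[-1,[-15.5,-10.3,0],1.82],[-1,[-15.5,-10.3,0],1.82]]' 45; python3 - <<'E'
from h import *
a=shot('top','t3');b=shot('side','s3')
s=manip.read_state();c=s['eef_pos'];z0=c[2]-35.4;print(s['eef_rot'])
pr=lambda n,*p:proj(n,[p]).round(1)[0].tolist()
for n in('side','top'):
  print(n,'collar',pr(n,c[0],c[1],z0),[ (L,'rod',pr(n,c[0],c[1],z0-L+3),'toe-y',pr(n,c[0]-5.5,c[1]-34.5,z0-L+3),'toe+y',pr(n,c[0]+5.5,c[1]+34.5,z0-L+3)) for L in (85,105,125)])
def crop(im,x,y,w,h,k): return cv2.convertScaleAbs(cv2.resize(im[y:y+h,x:x+w,::-1],None,fx=k,fy=k,interpolation=cv2.INTER_CUBIC),alpha=1.6)
u,v=[int(x) for x in pr('side',c[0],c[1],z0-60)];U,V=[int(x) for x in pr('top',c[0],c[1],z0-60)]
print(u,v,U,V)
cv2.imwrite('pics/c3.png',np.hstack([crop(a,U-40,V-50,80,100,5),crop(b,u-40,v-50,80,100,5)]))
E
```

```text
clock: 5.5
eef_pos: [559.3, 150.6, 330.9]
eef_rot: [3.141, 0.001, 2.983]
wrist_force: [-0.9, -0.1, -0.7]
finger_gap: 20.0
finger_force: 44.6
[3.14140952e+00 4.40269972e-04 2.98291808e+00]
side collar [245.3, 104.8] [(85, 'rod', [245.7, 130.1], 'toe-y', [246.8, 136.9], 'toe+y', [244.7, 123.7]), (105, 'rod', [245.8, 136.0], 'toe-y', [246.9, 142.8], 'toe+y', [244.8, 129.4]), (125, 'rod', [245.9, 141.6], 'toe-y', [247.0, 148.5], 'toe+y', [244.9, 135.1])]
top collar [193.3, 175.1] [(85, 'rod', [199.5, 182.5], 'toe-y', [212.7, 184.1], 'toe+y', [186.4, 180.8]), (105, 'rod', [200.9, 184.1], 'toe-y', [213.8, 185.7], 'toe+y', [188.0, 182.5]), (125, 'rod', [202.2, 185.7], 'toe-y', [214.9, 187.3], 'toe+y', [189.6, 184.0])]
245 123 198 180
```

View pics/c3.png

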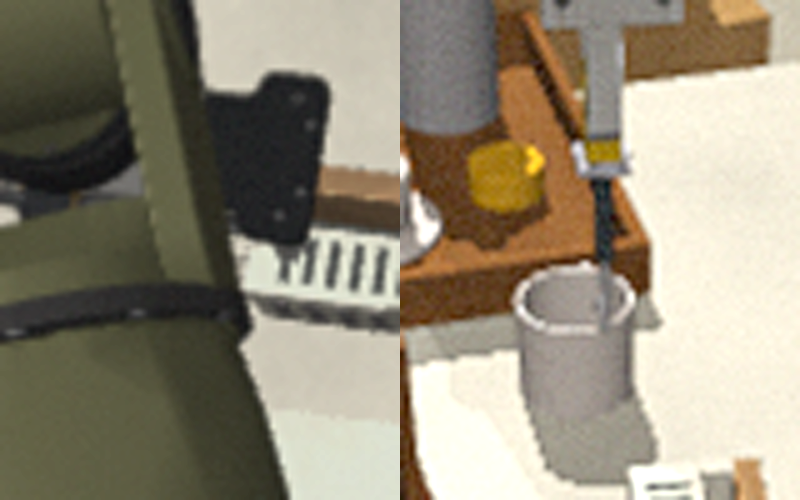

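```bash
python3 -m creep '[[-1,[-1.5,-1,0],1.6],[-1,[-3,-2,0],3.2],[-1,[-4.6,-3.3,0],4.8],[-1,[-4.6,-3.3,0],6.4],[-1,[-4.6,-3.3,0],8],[-1,[-4.6,-3.3,0],8],[-1,[-4.6,-3.3,0],8],[-1,[-4.6,-3.3,0],8]]' 45; python3 - <<'E'
from h import *
b=shot('side','s4')
s=manip.read_state();c=s['eef_pos'];z0=c[2]-35.4;y=s['eef_rot'][2]-np.pi/2;print(s['eef_rot'],y,s['joints'].round(2))
pr=lambda n,*p:proj(n,[p]).round(1)[0].tolist()
d=35*np.array([np.cos(y),np.sin(y)])
for n in('side',):
  print(n,'collar',pr(n,c[0],c[1],z0),[ (L,'rod',pr(n,c[0],c[1],z0-L+3),'toe-y',pr(n,c[0]-d[0],c[1]-d[1],z0-L+3),'toe+y',pr(n,c[0]+d[0],c[1]+d[1],z0-L+3)) for L in (85,105,125)])
def crop(im,x,y,w,h,k): return cv2.convertScaleAbs(cv2.resize(im[y:y+h,x:x+w,::-1],None,fx=k,fy=k,interpolation=cv2.INTER_CUBIC),alpha=1.6)
u,v=[int(x) for x in pr('side',c[0],c[1],z0-60)]
print(u,v)
cv2.imwrite('pics/c4.png',crop(b,u-30,v-35,60,70,8))
E
```

```text
clock: 6.4
eef_pos: [599.9, 110.3, 330.6]
eef_rot: [3.141, 0.0, 2.288]
wrist_force: [0.1, 0.2, -1.0]
finger_gap: 20.0
finger_force: 44.6
[3.14147385e+00 1.08385180e-04 2.28692646e+00] 0.7161301301002219 [ 0.12  0.39  1.15 -0.    1.6  -0.59]
side collar [263.4, 110.1] [(85, 'rod', [263.0, 135.7], 'toe-y', [256.2, 141.6], 'toe+y', [269.6, 130.1]), (105, 'rod', [262.9, 141.6], 'toe-y', [256.1, 147.5], 'toe+y', [269.5, 135.9]), (125, 'rod', [262.8, 147.3], 'toe-y', [256.1, 153.2], 'toe+y', [269.3, 141.6])]
263 129
```

View pics/c4.png

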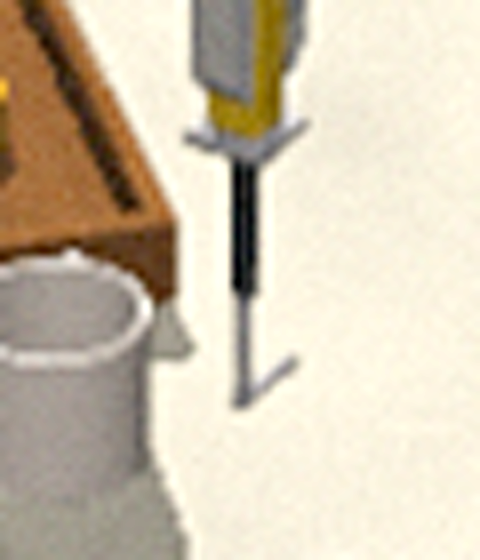

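The hook hangs with its toe pointing toward +y (elbow at about (263,144), tip at (270,139)). The underside comes out near z = -111 mm. Moving over the gap, toe tip just beyond the fob's near end.

```bash
python3 -m creep '[[-1,[-1.5,-1.3,0],-1.6],[-1,[-4,-3.5,0],-3.2],[-1,[-7,-6,0],-4.8],[-1,[-9.58,-8.35,0],-6.4],[-1,[-9.58,-8.35,0],-8],[-1,[-9.58,-8.35,0],-8],[-1,[-9.58,-8.35,0],-8]]' 45
python3 -m creep '[[-1,[0,0,2],0],[-1,[0,0,4],0],[-1,[0,0,6],0],[-1,[0,0,8],0],[-1,[0,0,8.5],0],[-1,[0,0,8.5],0],[-1,[0,0,8.5],0],[-1,[0,0,8.5],0]]' 45
python3 - <<'E'
from h import *
a=shot('top','t5');b=shot('side','s5')
s=manip.read_state();c=s['eef_pos'];z0=c[2]-35.4;print(c,s['eef_rot'],s['wrist_force'])
pr=lambda n,*p:proj(n,[p]).round(1)[0].tolist()
d=35*np.array([.158,.987])
for L in (105,111): print(L,[(pr(n,c[0],c[1],z0-L+3),pr(n,c[0]+d[0],c[1]+d[1],z0-L+3)) for n in('side','top')])
def crop(im,x,y,w,h,k): return cv2.convertScaleAbs(cv2.resize(im[y:y+h,x:x+w,::-1],None,fx=k,fy=k,interpolation=cv2.INTER_CUBIC),alpha=1.6)
cv2.imwrite('pics/c5.png',np.hstack([crop(a,220,150,60,60,6.65),crop(b,245,165,60,60,6.65)]))
E
```

```text
clock: 7.15
eef_pos: [599.6, -16.5, 330.5]
eef_rot: [3.141, 0.0, 2.979]
wrist_force: [0.3, 0.3, -1.0]
finger_gap: 19.7
finger_force: 44.6
clock: 7.95
eef_pos: [599.9, -16.9, 246.6]
eef_rot: [3.141, 0.002, 2.982]
wrist_force: [-0.4, -0.3, -1.5]
finger_gap: 20.1
finger_force: 44.6
[599.79287728 -16.94808597 246.23196209] [3.14152845e+00 1.15805178e-03 2.98195562e+00] [ 0.30211434  0.46746061 -0.9896693 ]
105 [([275.0, 192.0], [273.3, 183.9]), ([264.0, 174.9], [252.0, 173.4])]
111 [([274.9, 193.6], [273.2, 185.5]), ([264.1, 175.4], [252.1, 173.9])]
```

View pics/c5.png

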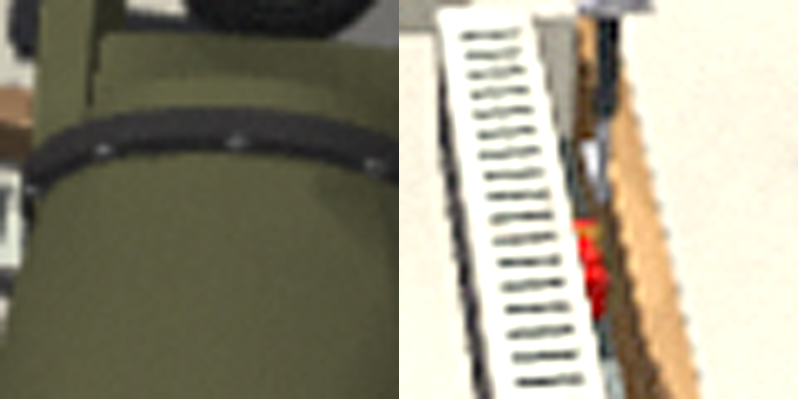

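The toe sits centred over the gap, with its elbow at about (274.7,195) in the side view, just short of the red fob. Descending.

```bash
python3 -m creep '[[-1,[0,0,1],0],[-1,[0,0,2],0],[-1,[0,0,2.5],0],[-1,[0,0,3],0],[-1,[0,0,3.5],0],[-1,[0,0,3.5],0]]' 45;python3 -m creep '[[-1,[0,0,0.5],0],[-1,[0,0,1],0],[-1,[0,0,1.5],0],[-1,[0,0,2],0],[-1,[0,0,2.5],0],[-1,[0,0,2.5],0],[-1,[0,0,2.5],0]]' 45; python3 -c "
from h import *
s=manip.read_state();print(s['eef_pos'],s['wrist_force'],s['moment'])"
```

```text
clock: 8.65
eef_pos: [599.4, -17.0, 209.7]
eef_rot: [-3.141, -0.001, 2.982]
wrist_force: [-0.3, 0.3, -1.6]
finger_gap: 19.6
finger_force: 44.6
clock: 9.35
eef_pos: [599.6, -17.0, 185.5]
eef_rot: [-3.142, -0.0, 2.982]
wrist_force: [0.7, -0.9, -1.1]
finger_gap: 19.5
finger_force: 44.6
[599.62051537 -16.98352222 185.45318814] [ 0.6573507  -0.89680427 -1.08403111] [ 0.01683814 -0.03176796  0.02270839]
```

```bash
python3 -m creep '[[-1,[0,0,0.2],0],[-1,[0,0,0.4],0],[-1,[0,0,0.4],0],[-1,[0,0,0.4],0]]' 45;python3 -m creep '[[-1,[0,0,0.1],0],[-1,[0,0,0.1],0],[-1,[0,0,0.1],0]]' 45;  python3 -c "
from h import *
s=manip.read_state();print(s['eef_pos'],s['wrist_force'],s['moment'])"
```

```text
clock: 9.75
eef_pos: [599.6, -17.0, 181.5]
eef_rot: [-3.142, 0.0, 2.982]
wrist_force: [0.8, 0.4, -1.6]
finger_gap: 20.1
finger_force: 44.6
clock: 10.05
eef_pos: [599.6, -17.0, 180.5]
eef_rot: [-3.142, 0.0, 2.982]
wrist_force: [-0.1, -0.2, -1.4]
finger_gap: 19.5
finger_force: 44.6
[599.60371046 -17.01970235 180.48707947] [-0.11403264 -0.20454042 -1.42315728] [-0.01937692 -0.00271311 -0.01072844]
```

```bash
python3 -m creep '[[-1,[0,0,0.05],0],[-1,[0,0,0.1],0],[-1,[0,0,0.1],0]]' 45|grep -E "pos|wrist";python3 -m creep '[[-1,[0,0,0.05],0],[-1,[0,0,0.05],0],[-1,[0,0,0.05],0]]' 45|grep -E "pos|wrist"; python3 -c "
from h import *
s=manip.read_state();print(s['eef_pos'],s['wrist_force'],s['moment'])"
```

```text
eef_pos: [599.6, -17.0, 179.4]
wrist_force: [0.5, 0.1, -0.8]
eef_pos: [599.6, -17.0, 178.9]
wrist_force: [0.3, 1.3, -0.2]
[599.5798085  -16.97360247 178.94326435] [ 0.30059271  1.3232732  -0.15715212] [-0.02261251  0.00271119  0.00220903]
```

```bash
python3 -m creep '[[-1,[0,0,0.05],0],[-1,[0,0,0.05],0],[-1,[0,0,0.05],0]]' 45|grep -E "pos|wrist"; python3 -c "
from h import *
s=manip.read_state();print(s['eef_pos'],s['wrist_force'],s['moment'])"
```

```text
eef_pos: [599.6, -17.0, 178.4]
wrist_force: [0.7, 0.4, -2.2]
[599.59146963 -17.01073066 178.44175678] [ 0.66445996  0.40205791 -2.15639734] [-0.00982715  0.01713303  0.01077945]
```

```bash
python3 -m creep '[[-1,[0,0,0.05],0],[-1,[0,0,0.05],0],[-1,[0,0,0.05],0]]' 45|grep -E "pos|wrist"; python3 -m creep '[[-1,[0,0,0.05],0],[-1,[0,0,0.05],0],[-1,[0,0,0.05],0]]' 45|grep -E "pos|wrist"
```

```text
eef_pos: [599.6, -17.0, 177.9]
wrist_force: [0.0, -0.2, -1.1]
eef_pos: [599.6, -17.0, 177.4]
wrist_force: [0.1, 0.4, -1.3]
```

```bash
python3 -m creep '[[-1,[0,0,0.05],0],[-1,[0,0,0.05],0],[-1,[0,0,0.05],0]]' 45|grep -E "pos|wrist"
```

```text
eef_pos: [599.6, -17.0, 177.0]
wrist_force: [0.1, -0.6, -2.1]
```

```bash
python3 -m creep '[[-1,[0,0,0.05],0],[-1,[0,0,0.05],0],[-1,[0,0,0.05],0]]' 45|grep -E "pos|wrist"
```

```text
eef_pos: [599.6, -17.0, 176.4]
wrist_force: [-0.3, 0.6, -0.4]
```

```bash
python3 -m creep '[[-1,[0,0,0.05],0],[-1,[0,0,0.05],0],[-1,[0,0,0.05],0]]' 45|grep -E "pos|wrist"; python3 -m creep '[[-1,[0,0,0.05],0],[-1,[0,0,0.05],0],[-1,[0,0,0.05],0]]' 45|grep -E "pos|wrist"
```

```text
eef_pos: [599.7, -17.0, 176.2]
wrist_force: [0.0, -1.2, 1.7]
eef_pos: [599.8, -17.1, 176.0]
wrist_force: [-0.8, -1.1, 5.9]
```

Contact felt at TCP z≈176.3 (fob top), which confirms the length at about 111 mm. I'll raise to loop height and advance.

```bash
cat > look.py <<'E'
import sys
from h import *
b=shot('side',sys.argv[1]); h=cv2.cvtColor(b,cv2.COLOR_RGB2HSV)
m=cv2.inRange(h,(0,170,60),(6,255,255))[165:240,255:300]; v,u=np.nonzero(m)
print('red rows',np.bincount(v+165)[190:225].tolist(),'v',(v+165).min(),(v+165).max())
s=manip.read_state();print(s['clock'],s['eef_pos'].round(2),s['wrist_force'].round(2))
E
python3 -m creep '[[-1,[0,0,-0.1],0],[-1,[0,0,-0.215],0],[-1,[0,0,-0.215],0],[-1,[0,0,-0.215],0]]' 45|grep -E "pos|wrist"; python3 look.py s6; python3 -m creep '[[-1,[0,0.2,0],0],[-1,[0,0.4,0],0],[-1,[0,0.6,0],0],[-1,[0,0.6,0],0]]' 45|grep -E "pos|wrist"; python3 look.py s7;python3 -m creep '[[-1,[0,0.2,0],0],[-1,[0,0.4,0],0],[-1,[0,0.4,0],0]]' 45|grep -E "pos|wrist"; python3 look.py s8
```

```text
eef_pos: [599.5, -17.0, 177.4]
wrist_force: [-0.1, -0.2, -2.4]
red rows [0, 0, 0, 0, 0, 0, 0, 0, 1, 0, 0, 2, 2, 2, 0, 0, 1, 1] v 198 207
13.2 [599.51 -16.95 177.36] [ 0.51 -0.15 -1.73]
eef_pos: [600.6, -10.7, 177.6]
wrist_force: [0.0, -0.4, -1.3]
red rows [0, 0, 0, 0, 0, 0, 0, 0, 1, 0, 0, 1, 0, 0, 0, 0, 1, 1, 0, 0, 0, 0, 1] v 198 212
13.65 [600.56 -10.85 177.58] [ 0.29 -0.17 -1.98]
eef_pos: [601.2, -6.9, 177.6]
wrist_force: [-0.6, 0.1, -1.7]
red rows [0, 0, 0, 0, 0, 0, 0, 0, 2, 0, 0, 0, 0, 0, 0, 1, 2, 1, 1, 1, 1, 1, 1] v 198 212
14.0 [601.19  -6.98 177.62] [-0.36 -0.23 -0.91]
```

```bash
python3 -m creep '[[-1,[0,0.2,0],0],[-1,[0,0.4,0],0],[-1,[0,0.4,0],0]]' 45|grep -E "pos|wrist"; python3 look.py s9; python3 -m creep '[[-1,[0,0.2,0],0],[-1,[0,0.4,0],0],[-1,[0,0.4,0],0]]' 45|grep -E "pos|wrist"; python3 look.py s10;python3 -m creep '[[-1,[0,0.2,0],0],[-1,[0,0.4,0],0],[-1,[0,0.4,0],0]]' 45|grep -E "pos|wrist"; python3 look.py s11
```

```text
eef_pos: [601.9, -2.9, 177.6]
wrist_force: [0.6, -0.4, -0.8]
red rows [0, 0, 0, 0, 0, 0, 0, 0, 1, 0, 0, 0, 0, 0, 1, 1, 1, 1, 1, 1, 2, 2, 1] v 198 212
14.35 [601.85  -3.02 177.61] [-0.19 -0.1  -0.73]
eef_pos: [602.5, 1.1, 177.6]
wrist_force: [0.9, 0.8, -1.5]
red rows [0, 0, 0, 0, 0, 0, 0, 0, 1, 0, 0, 0, 0, 0, 1, 1, 1, 1, 1, 2, 2, 2] v 198 211
14.7 [602.45   0.95 177.57] [ 1.22  0.45 -1.4 ]
eef_pos: [603.1, 5.0, 177.6]
wrist_force: [0.3, -0.4, -2.4]
red rows [0, 0, 0, 0, 0, 0, 0, 0, 0, 0, 0, 0, 0, 1, 1, 1, 1, 2, 3, 2, 2, 2, 1] v 203 212
15.05 [603.11   4.88 177.61] [ 0.17 -0.29 -1.82]
```

```bash
python3 -m creep '[[-1,[0,0.2,0],0],[-1,[0,0.4,0],0],[-1,[0,0.4,0],0],[-1,[0,0.4,-0.1],0],[-1,[0,0.4,-0.3],0],[-1,[0,0.4,-0.6],0],[-1,[0,0.4,-1],0],[-1,[0,0.4,-1.4],0],[-1,[0,0.4,-1.8],0],[-1,[0,0.4,-2],0],[-1,[0,0.4,-2],0]]' 45|grep -E "pos|wrist"; python3 look.py s12; python3 -c "
from h import *
a=shot('top','t12')
b=cv2.imread('pics/s12.png')
def crop(im,x,y,w,h,k): return cv2.convertScaleAbs(cv2.resize(im[y:y+h,x:x+w],None,fx=k,fy=k,interpolation=cv2.INTER_CUBIC),alpha=1.6)
cv2.imwrite('pics/c12.png',crop(b,245,165,60,60,8))"
```

```text
eef_pos: [603.8, 8.7, 198.0]
wrist_force: [0.3, -0.6, -2.3]
red rows [0, 0, 0, 0, 0, 0, 0, 0, 0, 1, 1, 2, 3, 4, 1, 3, 3, 2] v 199 207
16.2 [603.75   8.69 197.71] [ 0.36 -0.61 -0.55]
```

View pics/c12.png

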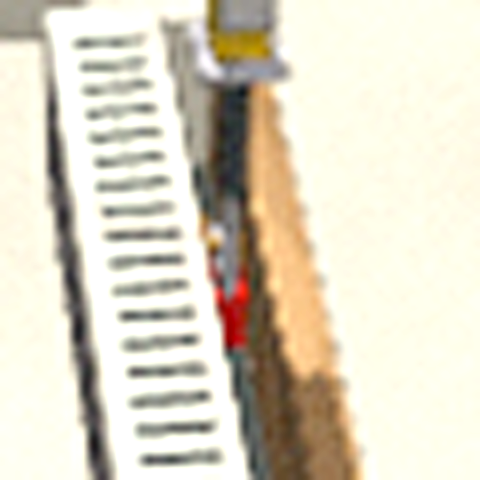

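Key is hanging on the toe (red has risen from row 212 to 207). Continuing the lift slowly.

```bash
python3 -m creep '[[-1,[0,0,-0.3],0],[-1,[0,0,-0.9],0],[-1,[0,0,-1.6],0],[-1,[0,0,-2.4],0],[-1,[0,0,-3.2],0],[-1,[0,0,-4],0],[-1,[0,0,-4.6],0],[-1,[0,0,-5],0],[-1,[0,0,-5],0]]' 45|grep -E "pos|wrist"; python3 -m creep '[[-1,[0,0,-0.3],0],[-1,[0,0,-0.9],0],[-1,[0,0,-1.6],0],[-1,[0,0,-2.2],0],[-1,[0,0,-2.8],0],[-1,[0,0,-3.3],0],[-1,[0,0,-3.5],0],[-1,[0,0,-3.5],0],[-1,[0,0,-3.5],0],[-1,[0,0,-3.5],0]]' 45|grep -E "clock|pos|wrist"; python3 look.py s13; python3 -c "
from h import *
shot('top','t13')
b=cv2.imread('pics/s13.png')
def crop(im,x,y,w,h,k): return cv2.convertScaleAbs(cv2.resize(im[y:y+h,x:x+w],None,fx=k,fy=k,interpolation=cv2.INTER_CUBIC),alpha=1.6)
cv2.imwrite('pics/c13.png',crop(b,235,130,75,75,7))"
```

```text
eef_pos: [603.9, 8.7, 248.2]
wrist_force: [0.2, -0.7, -1.2]
clock: 18.15
eef_pos: [603.6, 8.7, 282.3]
wrist_force: [0.6, 0.5, -2.3]
red rows [] v 172 187
18.2 [603.65   8.69 282.34] [-0.83  1.03 -1.89]
```

View pics/c13.png

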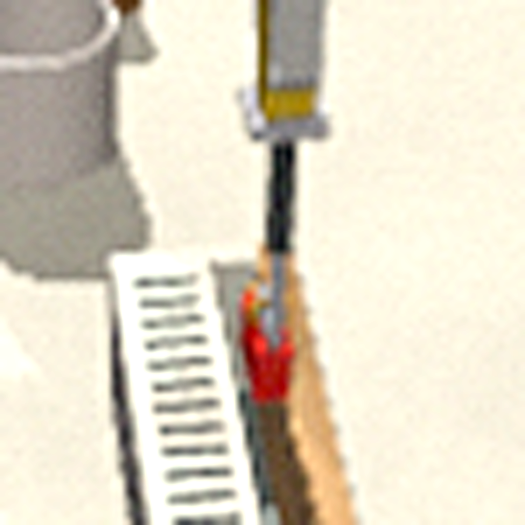

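Key hangs clear above the heater (fob at about (273,184) in the side view). Carrying it slowly to the dish.

```bash
python3 -m creep '[[-1,[0.12,-0.28,0],0],[-1,[0.31,-0.74,0],0],[-1,[0.63,-1.47,0],0],[-1,[1.02,-2.39,0],0],[-1,[1.49,-3.5,0],0],[-1,[1.96,-4.6,0],0],[-1,[2.42,-5.7,0],0],[-1,[2.89,-6.81,0],0],[-1,[3.36,-7.91,0],0],[-1,[3.83,-9.02,0],0],[-1,[4.3,-10.12,0],0],[-1,[4.77,-11.22,0],0]]' 45|grep -E "pos|wrist"
python3 -m creep '[[-1,[0.47,-1.1,0],0],[-1,[0.94,-2.2,0],0],[-1,[1.41,-3.31,0],0],[-1,[1.88,-4.42,0],0],[-1,[2.35,-5.52,0],0],[-1,[2.82,-6.62,0],0],[-1,[3.29,-7.73,0],0],[-1,[3.75,-8.83,0],0],[-1,[4.22,-9.94,0],0],[-1,[4.69,-11.04,0],0],[-1,[5.16,-12.14,0],0],[-1,[5.63,-13.25,0],0]]' 45|grep -E "pos|wrist"
python3 -m creep '[[-1,[0.47,-1.1,0],0],[-1,[0.94,-2.2,0],0],[-1,[1.41,-3.31,0],0],[-1,[1.88,-4.42,0],0],[-1,[2.35,-5.52,0],0],[-1,[2.82,-6.62,0],0],[-1,[3.25,-7.64,0],0],[-1,[3.6,-8.46,0],0],[-1,[3.87,-9.11,0],0],[-1,[4.07,-9.57,0],0],[-1,[4.18,-9.84,0],0],[-1,[4.22,-9.92,0],0]]' 45
python3 - <<'E'
from h import *
a=shot('top','t14');b=shot('side','s14')
c=manip.read_state()['eef_pos']
print(proj('side',[c-[0,0,146],c+np.array([3,19,0])-[0,0,160]]))
def crop(im,x,y,w,h,k): return cv2.convertScaleAbs(cv2.resize(im[y:y+h,x:x+w,::-1],None,fx=k,fy=k,interpolation=cv2.INTER_CUBIC),alpha=1.5)
cv2.imwrite('pics/c14.png',np.hstack([crop(a,310,190,90,110,4),crop(b,170,230,110,135,4)[:440]]))
E
```

```text
eef_pos: [538.3, -95.4, 282.6]
wrist_force: [0.3, 0.2, -1.4]
eef_pos: [461.7, -217.2, 282.6]
wrist_force: [-0.1, 0.7, -2.4]
clock: 21.85
eef_pos: [404.7, -307.8, 282.6]
eef_rot: [3.142, 0.0, 2.982]
wrist_force: [-0.8, -0.1, -1.7]
finger_gap: 19.7
finger_force: 44.6
[[227.84833339 287.05126792]
 [227.66427172 283.34297972]]
```

View pics/c14.png

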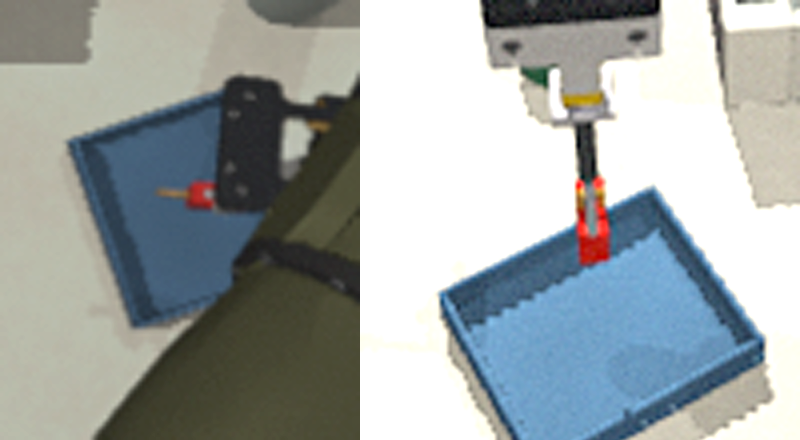

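Key hangs above the dish interior, blade pointing +y. Lowering.

```bash
python3 -m creep '[[-1,[0,0,0.3],0],[-1,[0,0,0.9],0],[-1,[0,0,1.8],0],[-1,[0,0,2.8],0],[-1,[0,0,3.8],0],[-1,[0,0,4.8],0],[-1,[0,0,5.8],0],[-1,[0,0,6.8],0],[-1,[0,0,7.6],0],[-1,[0,0,8.2],0],[-1,[0,0,8.6],0],[-1,[0,0,8.8],0]]' 45|grep -E "pos|wrist"
python3 -m creep '[[-1,[0,0,0.2],0],[-1,[0,0,0.4],0],[-1,[0,0,0.6],0],[-1,[0,0,0.8],0],[-1,[0,0,1],0],[-1,[0,0,1.2],0],[-1,[0,0,1.35],0],[-1,[0,0,1.45],0],[-1,[0,0,1.53],0],[-1,[0,0,1.57],0],[-1,[0,0,1.57],0],[-1,[0,0,1.57],0]]' 45
python3 - <<'E'
from h import *
a=shot('top','t15');b=shot('side','s15')
def crop(im,x,y,w,h,k): return cv2.convertScaleAbs(cv2.resize(im[y:y+h,x:x+w,::-1],None,fx=k,fy=k,interpolation=cv2.INTER_CUBIC),alpha=1.5)
cv2.imwrite('pics/c15.png',np.hstack([crop(a,310,190,90,110,4),crop(b,170,230,110,135,4)[:440]]))
E
```

```text
eef_pos: [404.8, -307.7, 194.3]
wrist_force: [-0.5, -0.1, -1.7]
clock: 24.35
eef_pos: [404.8, -307.7, 179.0]
eef_rot: [-3.142, 0.0, 2.982]
wrist_force: [0.9, 0.1, -1.1]
finger_gap: 19.8
finger_force: 44.6
```

View pics/c15.png

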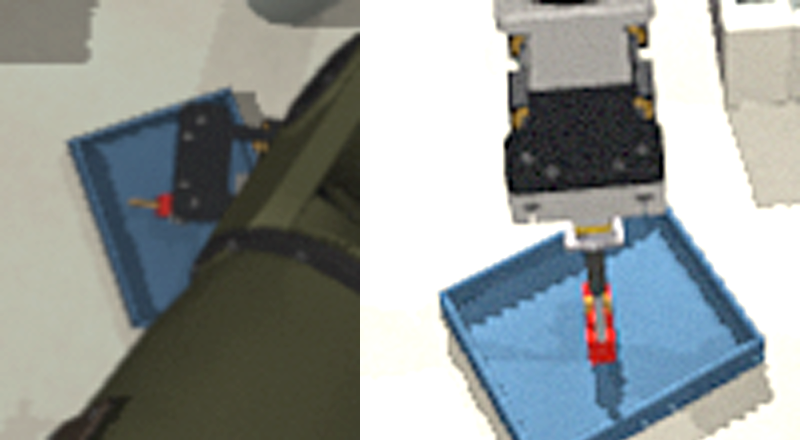

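The key is on the dish floor (fob at about (230,316) in the side view). I've now viewed 11 pictures, one over the limit, so from here I check by numbers only. Withdrawing the toe.

```bash
cat > red.py <<'E'
import sys
from h import *
b=shot('side',sys.argv[1]);m=cv2.inRange(cv2.cvtColor(b,cv2.COLOR_RGB2HSV),(0,150,60),(8,255,255))[240:370,180:280];v,u=np.nonzero(m)
print('red n',len(u),'u',u.min()+180,u.max()+180,'v',v.min()+240,v.max()+240,'c',u.mean().round(1)+180,v.mean().round(1)+240)
E
python3 red.py s16
python3 -m creep '[[-1,[0,-0.1,0],0],[-1,[0,-0.3,0],0],[-1,[0,-0.5,0],0],[-1,[0,-0.8,0],0],[-1,[0,-1,0],0],[-1,[0,-1,0],0]]' 45|grep -E "pos|wrist"; python3 red.py s17
python3 -m creep '[[-1,[0,-0.3,0],0],[-1,[0,-0.6,0],0],[-1,[0,-0.9,0],0],[-1,[0,-1.2,0],0],[-1,[0,-1.5,0],0],[-1,[0,-1.8,0],0],[-1,[0,-2.1,0],0],[-1,[0,-2.3,0],0],[-1,[0,-2.3,0],0]]' 45|grep -E "pos|wrist"; python3 red.py s18
```

```text
red n 54 u 226 232 v 301 320 c 229.3 312.8
eef_pos: [403.1, -317.8, 178.9]
wrist_force: [-0.6, 0.3, -1.3]
red n 41 u 226 233 v 301 320 c 229.4 312.6
eef_pos: [399.5, -340.5, 178.9]
wrist_force: [-0.2, -0.5, -1.1]
red n 23 u 227 233 v 308 319 c 229.8 314.1
```

```bash
python3 -m creep '[[-1,[0,0,-0.5],0],[-1,[0,0,-1.5],0],[-1,[0,0,-3.5],0],[-1,[0,0,-6],0],[-1,[0,0,-9],0],[-1,[0,0,-12],0],[-1,[0,0,-14.5],0],[-1,[0,0,-15.5],0],[-1,[0,0,-15.5],0],[-1,[0,0,-15.5],0]]' 45|grep -E "pos|wrist"; python3 red.py s19
python3 -m creep '[[-1,[0.2,1.3,0],0],[-1,[0.6,4,0],0],[-1,[1.2,8,0],0],[-1,[1.8,12,0],0],[-1,[2.4,16,0],-0.3],[-1,[3,20,0],-0.6],[-1,[3.6,24,0],-0.9],[-1,[4.2,28,0],-1.2],[-1,[4.8,32,0],-1.5],[-1,[5.4,36,0],-1.83],[-1,[6,40,0],-1.83],[-1,[6.4,42.5,0],-1.83]]' 45
```

```text
eef_pos: [399.4, -340.0, 332.8]
wrist_force: [0.7, 0.2, -1.7]
red n 95 u 226 233 v 301 320 c 229.4 310.8
clock: 28.35
eef_pos: [402.7, 92.2, 333.3]
eef_rot: [3.141, -0.001, -3.14]
wrist_force: [-0.2, -0.2, -1.8]
finger_gap: 19.3
finger_force: 44.6
```

```bash
python3 -m creep '[[-1,[0,3,0],0],[-1,[0,6,0],0],[-1,[-0.1,9,0],0],[-1,[-0.1,12,0],0],[-1,[-0.1,14.5,0],0],[-1,[-0.1,16,0],0],[-1,[-0.1,16,0],0],[-1,[-0.1,16,0],0],[-1,[-0.1,16,0],0]]' 45; python3 -c "
from h import *
s=manip.read_state();print(s['eef_pos'],s['eef_rot'])
b=shot('side','s20');shot('top','t20')
c=s['eef_pos']
print('pred tube',[proj('side',[c+[0,0,-35.4-k]]).round(1).tolist() for k in (20,35,50)])
g=cv2.cvtColor(b,cv2.COLOR_RGB2GRAY)
for k in (20,35,50):
  u,v=proj('side',[c+[0,0,-35.4-k]])[0]; print(round(v),int(u)-8,g[int(round(v)),int(u)-8:int(u)+9].tolist())
g2=cv2.cvtColor(cv2.imread('pics/s2.png'),cv2.COLOR_BGR2GRAY)
for v in (105,110): print(v,g2[v,177:194].tolist())
"
```

```text
clock: 29.25
eef_pos: [404.8, 248.7, 333.9]
eef_rot: [-3.141, 0.0, 3.141]
wrist_force: [0.2, 0.3, -2.7]
finger_gap: 19.8
finger_force: 44.6
[404.78346757 248.72191675 333.91515902] [-3.14142613e+00  6.39842054e-05  3.14106228e+00]
pred tube [[[185.0, 100.4]], [[185.6, 105.1]], [[186.2, 109.6]]]
100 176 [89, 89, 87, 84, 85, 89, 83, 49, 30, 21, 34, 59, 73, 78, 77, 76, 76]
105 177 [89, 92, 88, 88, 86, 84, 76, 39, 37, 17, 57, 128, 165, 172, 166, 167, 168]
110 178 [88, 87, 91, 91, 92, 86, 70, 28, 29, 30, 68, 110, 139, 157, 166, 168, 175]
105 [88, 89, 88, 86, 83, 85, 76, 31, 34, 22, 65, 130, 166, 170, 169, 167, 167]
110 [86, 90, 94, 87, 87, 90, 82, 63, 32, 26, 27, 72, 111, 139, 160, 167, 169]
```

```bash
python3 -m creep '[[-1,[0,0,1.5],0],[-1,[0,0,3],0],[-1,[0,0,4.5],0],[-1,[0,0,5.5],0],[-1,[0,0,5.5],0]]' 45|grep -E "pos|wrist"
python3 -m creep '[[-1,[0,0,1],0],[-1,[0,0,2],0],[-1,[0,0,3],0],[-1,[0,0,4],0],[-1,[0,0,4],0]]' 45|grep -E "pos|wrist"
```

```text
eef_pos: [404.5, 249.0, 278.0]
wrist_force: [0.5, -0.5, -1.2]
eef_pos: [404.3, 249.3, 237.4]
wrist_force: [-0.3, 0.2, -1.7]
```

```bash
python3 -m creep '[[-1,[0,0,0.5],0],[-1,[0,0,1],0],[-1,[0,0,1],0]]' 45|grep -E "pos|wrist"
python3 -m creep '[[-1,[0,0,1],0],[-1,[0,0,2],0],[-1,[0,0,3],0],[-1,[0,0,4],0],[-1,[0,0,4.4],0],[-1,[0,0,4.4],0],[-1,[0,0,4.4],0]]' 45|grep -E "pos|wrist"
```

```text
eef_pos: [404.6, 249.5, 228.3]
wrist_force: [0.6, 0.4, -1.8]
eef_pos: [404.9, 249.6, 185.1]
wrist_force: [0.1, 0.3, -1.4]
```

```bash
python3 -m creep '[[-1,[0,0,0.1],0],[-1,[0,0,0.2],0],[-1,[0,0,0.3],0],[-1,[0,0,0.4],0],[-1,[0,0,0.4],0],[-1,[0,0,0.4],0]]' 45|grep -E "pos|wrist"
python3 -m creep '[[-1,[0,0,0.05],0],[-1,[0,0,0.05],0],[-1,[0,0,0.05],0]]' 45|grep -E "pos|wrist"
```

```text
eef_pos: [404.8, 249.5, 180.9]
wrist_force: [-0.5, -0.5, -0.8]
eef_pos: [404.8, 249.6, 180.4]
wrist_force: [0.4, 1.2, -1.2]
```

```bash
python3 -m creep '[[-0.5,[0,0,0],0],[0,[0,0,0],0],[0.5,[0,0,0],0],[1,[0,0,0],0],[1,[0,0,0],0],[1,[0,0,0],0],[1,[0,0,0],0],[1,[0,0,0],0],[1,[0,0,0],0],[1,[0,0,0],0]]' 45|grep -E "pos|gap|wrist"
python3 -m creep '[[1,[0,0,-2],0],[1,[0,0,-4],0],[1,[0,0,-7],0],[1,[0,0,-10],0],[1,[0,0,-13],0],[1,[0,0,-15],0],[1,[0,8,-15],0],[1,[0,12,-15],0],[1,[0,16,-15],0],[1,[0,16,-15],0],[1,[0,16,-15],0]]' 45
python3 red.py s21; python3 - <<'E'
from h import *
t=shot('top','t21');s=cv2.imread('pics/s21.png')[:,:,::-1]
for n,im,b in(('top',t,(140,225,60,45)),('side',s,(170,100,40,60))):
    x,y,w,h=b;m=cv2.inRange(cv2.cvtColor(np.ascontiguousarray(im),cv2.COLOR_RGB2HSV),(22,140,90),(35,255,255))[y:y+h,x:x+w]
    v,u=np.nonzero(m);print(n,len(u),(u.mean()+x).round(1),(v.mean()+y).round(1),v.min()+y,v.max()+y)
def blob(a,lo,hi,b,n):
    x,y,w,h=b;m=cv2.inRange(cv2.cvtColor(np.ascontiguousarray(a),cv2.COLOR_RGB2HSV),lo,hi)[y:y+h,x:x+w];v,u=np.nonzero(m);print(n,len(u),u.mean().round(1),v.mean().round(1))
for f in('pics/side0.png','pics/s21.png'):
    a=cv2.imread(f)[:,:,::-1];blob(a,(95,80,40),(115,255,255),(180,270,100,90),'dish');blob(a,(60,60,30),(95,255,255),(200,220,40,40),'tin2')
E
```

```text
eef_pos: [404.8, 249.5, 180.4]
wrist_force: [0.2, -0.1, -0.3]
finger_gap: 91.6
clock: 34.35
eef_pos: [404.3, 410.5, 329.5]
eef_rot: [-3.141, -0.001, -3.139]
wrist_force: [-0.4, 0.0, -1.6]
finger_gap: 94.0
finger_force: 0.0
red n 98 u 226 233 v 300 320 c 229.3 310.7<stdin>:5: RuntimeWarning: Mean of empty slice.
  ret = ret.dtype.type(ret / rcount)
Traceback (most recent call last):
ValueError: zero-size array to reduction operation minimum which has no identity
```

```bash
python3 - <<'E'
from h import *
def blob(a,lo,hi,b,n):
    x,y,w,h=b;m=cv2.inRange(cv2.cvtColor(a,cv2.COLOR_BGR2HSV),lo,hi)[y:y+h,x:x+w];v,u=np.nonzero(m);print(n,len(u),(u.mean()+x).round(1),(v.mean()+y).round(1),(v.min()+y,v.max()+y) if len(v) else '')
for f in('pics/side0.png','pics/s21.png'):
    a=cv2.imread(f);blob(a,(95,80,40),(115,255,255),(180,270,100,90),'dish');blob(a,(60,60,30),(95,255,255),(200,220,40,40),'tin2')
    blob(a,(22,130,70),(35,255,255),(170,100,40,60),'handle')
    h=cv2.cvtColor(a,cv2.COLOR_BGR2GRAY)
    for v in (145,150,155): print(v,h[v,180:205].tolist())
print(manip.read_state()['wrist_force'])
E
```

```text
dish 3415 229.5 312.7 (np.int64(277), np.int64(351))
tin2 419 219.1 239.4 (np.int64(228), np.int64(251))
handle 115 188.7 129.9 (np.int64(121), np.int64(139))
145 [81, 78, 88, 79, 85, 81, 80, 62, 50, 47, 28, 19, 62, 100, 83, 27, 38, 51, 56, 58, 71, 59, 40, 35, 41]
150 [54, 124, 158, 162, 175, 173, 173, 173, 177, 163, 82, 17, 11, 128, 176, 168, 166, 165, 164, 168, 170, 142, 21, 30, 42]
155 [37, 73, 146, 174, 168, 166, 167, 167, 167, 170, 154, 58, 31, 104, 163, 168, 163, 168, 161, 165, 170, 156, 87, 20, 36]
dish 3234 229.5 313.0 (np.int64(277), np.int64(351))
tin2 420 219.0 239.4 (np.int64(228), np.int64(251))
handle 110 188.8 130.8 (np.int64(122), np.int64(139))
145 [86, 81, 84, 85, 82, 55, 49, 52, 51, 40, 35, 25, 49, 94, 86, 29, 47, 49, 55, 59, 71, 62, 30, 35, 37]
150 [58, 122, 159, 160, 175, 172, 171, 175, 176, 162, 89, 20, 8, 123, 177, 167, 161, 164, 165, 166, 170, 142, 12, 32, 41]
155 [32, 76, 141, 175, 166, 165, 163, 164, 165, 171, 150, 30, 16, 79, 147, 170, 167, 162, 162, 164, 167, 153, 86, 23, 32]
[-0.24396017 -0.11956271 -0.08615536]
```

The hook hangs as it did at the start, the dish and green tin haven't moved, and the key is resting in the dish. Handing in.

```bash
python3 -c "
from cell import manip
print(manip.sign_off())"
```

```text
the job is handed in; nothing more can be done
None
```

I handed the job in at about 34 s with no verdict returned: the key is in the blue dish and the hook is back in its stand, but I viewed 11 pictures, one over the limit of 10.

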